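# Mist the pickling crock and leave it under its inner lid

## Robot

A 6-joint arm with a two-finger parallel gripper is mounted at the origin on the work surface. World frame = base frame: x ahead of the robot, y to its left, z up, the work surface at z = 0. Lengths are in m, angles in degrees, forces in N, time in s.
With the tool pointing down it reaches from about 0.4 to 0.825 m from the base axis. Payload 7 kg.
Tool frame: the origin (TCP) lies between the finger pads; the fingertips stand 11 mm ahead of it and the grasp point (between the pads) lies 8 mm behind it; z points along the fingers, y is the direction in which the jaws open and shut (so a half turn about z gives the same grasp; the last joint's range is limited). The gripper opens to 88 mm and grips with 3 to 60 N. Pads are 19 mm wide; open, the fingers measure 130 mm over their backs; the gripper's body (78 mm by 193 mm) begins 47 mm behind the grasp point.
Start: joints at [16.507, 20.546, 0.682, 0, -70.136, -16.507], TCP at [0.675, -0, 0.238] pointing down, gripper open.
Joint ranges: [-176.03, 176.03], [-82.01, 121.73], [-58.28, 71.71], [-173.87, 95.51], [-174.79, -0.11], [-173.66, 173.66]. Speed limits (degrees/s): [136.94, 136.94, 172.46, 180, 180, 180].

## Interface

Orientations are given as [roll, pitch, yaw] about the fixed x, y, z axes, in that order (R = Rz(yaw) Ry(pitch) Rx(roll)).
In Python, from plant import r gives the robot as it stands.
- The arm moves only by the shell command python3 -m inch 'ROWS' [OPENING] [FORCE]. ROWS is JSON, a list of rows, each an object of numbers: "x", "y", "z": the shift along the tool's x, y, z as a fraction of full scale; "yaw": the turn about the tool's z as a fraction of full scale. In form: [{"x": .., "y": .., "z": .., "yaw": ..}, ...]. A call has 1 to 5 rows; each row shifts and turns the pose as measured when the row begins, along the tool's axes as they then stand; what a row does not reach is not made up. Full scale, the value 1, is 0.025 m for a shift and 4 degrees for a turn. A row lasts 1/12 s, in which the tool goes at most 41.7 mm and 7.16 degrees, less where a joint would pass 70% of its speed; a pose out of reach is approached as far as the arm can. A call with a number of a shift or a turn outside -1 to 1 is refused whole. A call with a gripper value outside its range is refused whole. OPENING is the opening, from -1 (shut) to 1 (fully open), set as the call begins (- or left out, the last holds). The fingers move at their own pace and stop on an object; FORCE is the grip in N (left out, the last holds). Time passes only in rows, so rows that do not move let the fingers close. It gives the time, the measured TCP pose, the force and the opening at its end, in the units of the state.
- r.get_state(): the state, without advancing time (a new reading comes with each control period).
- r.capture(name): name is "scene" or "side" or "wrist"; returns (picture, depth): 400x640x3 uint8, red, green, blue; 400x640 float32, m along the optical axis (not along the pixel's ray), 0 where there is no reading.
- r.camera_info(name): a dict with "mtx" (3x3 intrinsics, pixels), "pose" (4x4, takes a point from camera to world coordinates). Camera axes: x right, y down, z forward; pixel columns grow to the right and rows downward; lengths in m; the calibration is good to about 2 mm. A picture is of the moment at which its call begins: read the wrist's pose just before it. camera_info takes no time and is no camera call; for the wrist camera it gives the pose at the moment of the call.
- r.close_job(): hands the job in, once; it reports no verdict.
The state is a dict: "time_s": time; "joints": joint angles; "qd": joint speeds; "joint_torque": joint torques, N m; "tcp_pos": TCP position; "eef_rot": TCP orientation; "contact_force": force on the tool from outside, world axes, zero at the start; "moment": the same for the moment, N m; "gripper_width": finger opening in m.
Only numpy, scipy, OpenCV 4.12 (cv2) and the standard library are available. Lean on these libraries where they do the work, as an engineer would, in place of code of your own. Each camera call takes 0.05 s, during which the arm holds its last target. There are 200 camera calls.

## Task

Give the open pickling crock a short spray by pressing the mister's nozzle cap right down and letting it come back up; then pick up the nested pair of lids by the slim wooden stem, lower the pair gently onto the crock until the inner lid is fully home in the mouth, and let go of the stem. Next take the outer lid alone by its collar and lift it straight up and clear above the stem, leaving the inner lid sitting undisturbed on the crock, and leave the things standing around in place. The program finishes while still holding the outer lid level in the air directly above the crock, free of everything else.

Things in the scene. Friction and masses are not known exactly. Their poses are not given: they have to be found in the camera images.
- crock: Round open terracotta crock, fixed to the counter: 100 mm tall, 104 mm across at the belly and 100 mm across at the rim, two thin white bands, wall 7 mm, so the mouth is 86 mm wide. Origin: centre of its underside, z up. The mister stands 130 to 145 mm from the crock's axis towards the crock's own +x.
- crock_rim (a point): Centre of the crock's mouth, level with the rim, 100 mm above the counter.
- inner_lid: White ceramic inner lid, loose, 0.2-0.33 kg. Origin: centre of its underside, z up the stem. From there up: plug 79 mm across (foot tapers to 68), 0-14 mm; flange 98 mm across, 14-22 mm; round wooden stem 16 mm across, 22-93 mm. Starts on a fixed 12 mm thick wooden board, under the outer lid. Home on the crock, the flange rests on the rim: origin 86 mm above the crock's.
- stem_top (a point): Top end of the inner lid's wooden stem, on the axis, 93 mm above inner_lid's origin. The stem stands 36 mm proud of the outer lid's collar; gripped there and lifted it carries both lids, the outer resting on the inner's flange.
- outer_lid: Terracotta outer lid, loose, 0.16-0.26 kg: ring-shaped cover 114 mm across. Origin: on its axis, underside of the cover plate, z up; nested it lies 22 mm above inner_lid's origin, up to 4 mm off-centre. Plate 0-5 mm, collar 5-35 mm, edge skirt down to -12 mm (106 mm inside). Not joined to the inner lid: the stem passes through the collar with 7 mm to spare all round.
- collar_top (a point): Centre of the top edge of the outer lid's round collar (44 mm across outside, 30 mm bore), 35 mm above outer_lid's origin. Gripped by the collar the outer lid comes off upward alone; raised 105 mm from its nested place its whole skirt is about 20 mm above the stem's top.
- mister: Pump mister, fixed to the counter: amber glass bottle 58 mm across on a wooden foot 84 mm across, with a white neck and a sprung white nozzle cap on top; total height 158 mm. Origin: centre of its underside, z up; its spout points along its -x, towards the crock.
- mister_cap (a joint): Nozzle cap's travel in m: 0 up, grows as it is pressed, 0.008 fully down. The spring needs about 2.4 N to start and 5.6 N to hold fully down, and it pushes the cap back up when let go.
- cap_top (a point): Centre of the nozzle cap's top face (a disc 26 mm across), 158 mm above the counter when up; moves with the cap.
- salt_cup: Loose bystander: small white open cup, 60 mm across, 55 mm tall. Origin: centre of underside.
- pepper_mill: Loose bystander: dark wooden pepper mill, 54 mm across, 142 mm tall. Origin: centre of underside.
- spice_jar: Loose bystander: glass jar with a steel cap, 70 mm across, 100 mm tall. Origin: centre of underside.
- mug: Loose bystander: terracotta mug with a handle at its +y, 76 mm across, 90 mm tall. Origin: centre of underside.

How it is judged (in metres and radians):
On the way, in this order (a step that is already met when the one before it is completed fails the run):
1. the mister's nozzle cap is pressed down at least 6 mm of its 8 mm (value of joint mister_cap above 0.006 m), for 0.05 s.
2. the nozzle cap is let back up (value of joint mister_cap below 0.0015 m), for 0.1 s.
3. both lids, still nested, sit on the crock with the inner lid fully home, and the stem is let go (horizontal distance between inner_lid and crock below 0.007 m and z of inner_lid in the frame of crock between 0.082 and 0.089 m and angle between inner_lid's own z axis and vertical below 0.05 rad and z of outer_lid in the frame of inner_lid below 0.026 m and angle between outer_lid's own z axis and vertical below 0.08 rad and contact force between the fingers and inner_lid below 0.1 N), for 0.2 s.
4. the outer lid alone is lifted clear above the stem, held by the fingers, with the inner lid still home (horizontal distance between inner_lid and crock below 0.007 m and z of inner_lid in the frame of crock between 0.082 and 0.089 m and angle between inner_lid's own z axis and vertical below 0.05 rad and z of outer_lid in the frame of inner_lid above 0.107 m and contact force between the fingers and outer_lid above 2 N), for 0.2 s.
At the end, for the whole second after the job is handed in: Inner lid home on the crock (7 mm of its axis, 3 mm of height, 0.05 rad of level), still, untouched; outer lid held still by the fingers, skirt above the stem (origin 107 mm or more over the inner lid's), within 40 mm of the crock's axis and 0.2 rad of level, touching nothing else; cap up (all of step 4 and horizontal distance between outer_lid and crock below 0.04 m and angle between outer_lid's own z axis and vertical below 0.2 rad and linear speed of outer_lid below 0.03 m/s and linear speed of inner_lid below 0.02 m/s and contact force between each of outer_lid, the arm, the fingers and inner_lid below 0.1 N and contact force between outer_lid and crock below 0.1 N and value of joint mister_cap below 0.0015 m); the arm keeps its last pose, push and grip.
It fails at once if the outer lid parts from the inner lid (by more than 10 mm) while the inner lid is not fully home on the crock, or the inner lid is disturbed while the outer lid is off (z of outer_lid in the frame of inner_lid above 0.032 m and not (horizontal distance between inner_lid and crock below 0.008 m and z of inner_lid in the frame of crock below 0.091 m and angle between inner_lid's own z axis and vertical below 0.07 rad)).
It fails at once if the lids are dropped onto the crock (the inner lid moves faster than 0.4 m/s within 20 mm above its seat) (horizontal distance between inner_lid and crock below 0.03 m and z of inner_lid in the frame of crock below 0.106 m and linear speed of inner_lid above 0.4 m/s).
It fails at once if a bystander (salt cup, pepper mill, spice jar or mug) is pushed more than 30 mm or tipped (distance of any of salt_cup, pepper_mill, spice_jar, mug from where it was at the start of the episode above 0.03 m or angle between any of salt_cup, pepper_mill, spice_jar, mug's own z axis and vertical above 0.5 rad).
It also fails if it takes over 64 s, if anything falls off the work surface, if the arm or the gripper's body presses on something with over 40 N, if the wrist force passes 120 N, or if a joint passes its speed limit or range.

## Working session

There is one attempt and no reset: what is moved stays moved. The work goes in short steps, Python scripts to look and compute and a shell command to move; the robot and the scene stay as the last step left them, time stands still between calls to the robot, and variables do not carry over. Pictures are saved under pics/ and viewed, about 8 in all and at most 12, crops included, and the job is handed in when it is done.

```bash
mkdir -p pics; ls
cat > h.py <<'E'
import numpy as np, cv2
from plant import r
def snap(name,fn):
    ci=r.camera_info(name); im,d=r.capture(name)
    cv2.imwrite('pics/'+fn+'.png',im[:,:,::-1]); np.savez('pics/'+fn+'.npz',im=im,d=d,K=ci['mtx'],T=ci['pose'])
def load(fn):
    z=np.load('pics/'+fn+'.npz'); return z['im'],z['d'],z['K'],z['T']
def cloud(fn):
    im,d,K,T=load(fn); K=np.array(K);T=np.array(T)
    v,u=np.mgrid[:400,:640]; P=np.stack([(u-K[0,2])/K[0,0]*d,(v-K[1,2])/K[1,1]*d,d],-1)
    W=P@T[:3,:3].T+T[:3,3]; W[d<=0]=np.nan; return im,W
def circ(x,y):
    A=np.c_[x,y,np.ones_like(x)]; s=np.linalg.lstsq(A,x*x+y*y,rcond=None)[0]
    return s[0]/2,s[1]/2,np.sqrt(s[2]+s[0]**2/4+s[1]**2/4)
E
python3 - <<'E'
from h import *
snap('scene','s1');snap('side','d1')
a=cv2.imread('pics/s1.png');b=cv2.imread('pics/d1.png')
cv2.imwrite('pics/both.png',cv2.resize(np.vstack([a,b]),(480*1,600)))
print(r.get_state())
for n in('scene','side'): print(r.camera_info(n)['pose'][:3])
E
```

```text
pics
{'time_s': 0.1, 'joints': array([ 1.65076357e+01,  2.05884242e+01,  6.39483173e-01, -1.83174833e-02,
       -7.01351179e+01, -1.65066914e+01]), 'qd': array([-2.48289746e-02, -1.42541512e-01, -3.80230644e-06, -4.96230656e-02,
        8.95742436e-02,  8.01906926e-02]), 'joint_torque': array([-1.42273191e-03, -5.84165347e+01,  2.93752134e+01,  7.01551259e+00,
        1.01412315e-02, -6.66964229e-05]), 'tcp_pos': array([ 6.74585722e-01, -1.11978850e-05,  2.36705687e-01]), 'eef_rot': array([ 1.79914512e+02, -7.37493546e-03, -9.00052872e+01]), 'contact_force': array([-0.35095614,  0.66134538,  0.5314314 ]), 'moment': array([ 0.0629391 ,  0.00436423, -0.00661238]), 'gripper_width': 0.08747157673848004}
[[ 0.89828432  0.26367566 -0.35151163  1.04424051]
 [ 0.43940993 -0.54275027  0.71578004 -0.95191776]
 [-0.00204926 -0.79743168 -0.60340576  0.91935075]]
[[ 0.87462593 -0.29631415  0.38370224  0.05061435]
 [-0.48444249 -0.56451056  0.66831378 -0.91268864]
 [ 0.01857314 -0.77040622 -0.63728274  0.98225507]]
```

View pics/s1.png

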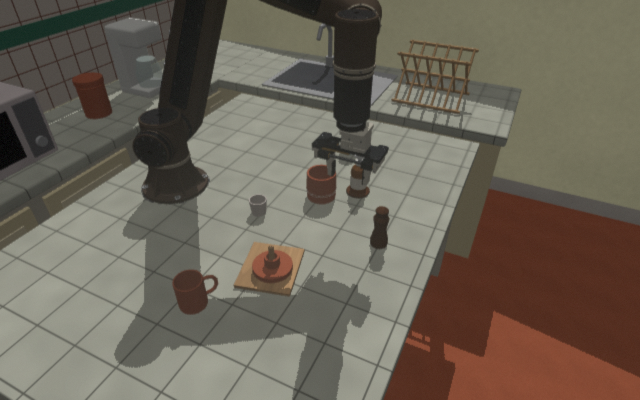

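View pics/d1.png

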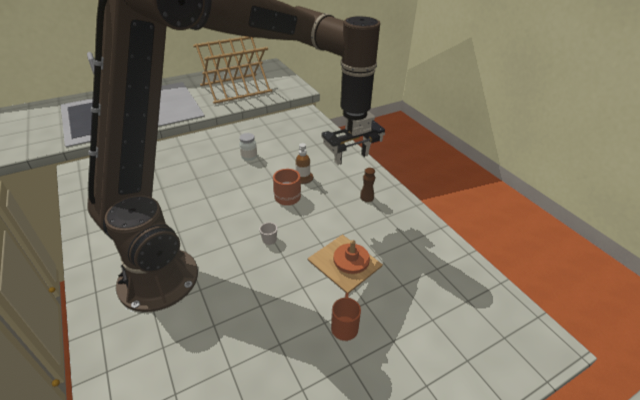

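The scene picture shows the crock at (321,185), mister at (358,180), lids on the board at (272,263), mill at (380,228), cup at (258,205) and mug at (192,292). The side picture shows the same things, with the jar at (248,147) and the cap at (303,150).

Run:
```python
from h import *
objs={'s1':dict(crock=(300,340,160,204),mister=(344,374,158,198),lids=(238,304,240,292),mill=(368,392,203,250),cup=(247,270,194,218),mug=(172,220,268,312)),
'd1':dict(crock=(270,303,168,205),mister=(292,314,142,184),lids=(308,382,236,292),mill=(358,378,166,203),cup=(258,280,222,246),mug=(330,362,290,340),jar=(238,260,132,162))}
for f,o in objs.items():
    im,W=cloud(f)
    for n,(a,b,c,d) in o.items():
        P=W[c:d,a:b].reshape(-1,3);P=P[np.isfinite(P[:,2])]
        hi=P[:,2].max()
        out=[f,n,'top %.3f'%hi]
        for lo,h in ([(.02,.045),(.06,.075),(.095,.11)] if n=='lids' else [(.09,.106)] if n=='crock' else [(.015,.13),(.145,.17)] if n=='mister' else [(.02,.2)]):
            Q=P[(P[:,2]>lo)&(P[:,2]<h)]
            if len(Q)<4: out.append((lo,len(Q)));continue
            out.append((lo,len(Q),Q.mean(0).round(4).tolist(),'mid',((Q.max(0)+Q.min(0))/2).round(3)[:2].tolist(),'fit',np.round(circ(Q[:,0],Q[:,1]),4).tolist()))
        print(*out)
```

```text
s1 crock top 0.281 (0.09, 186, [0.51, 0.1569, 0.0976], 'mid', [0.513, 0.167], 'fit', [0.5131, 0.1663, 0.047])
s1 mister top 0.336 (0.015, 343, [0.6191, 0.2272, 0.066], 'mid', [0.618, 0.236], 'fit', [0.6187, 0.2385, 0.0194]) (0.145, 4, [0.6239, 0.2403, 0.146], 'mid', [0.624, 0.24], 'fit', [0.6397, 0.2314, 0.0188])
s1 lids top 0.107 (0.02, 838, [0.5575, -0.2408, 0.0381], 'mid', [0.532, -0.23], 'fit', [0.5504, -0.2305, 0.0453]) (0.06, 135, [0.5526, -0.233, 0.0672], 'mid', [0.55, -0.229], 'fit', [0.5503, -0.2297, 0.0175]) (0.095, 38, [0.5502, -0.2299, 0.1022], 'mid', [0.549, -0.229], 'fit', [0.5492, -0.2283, 0.0071])
s1 mill top 0.143 (0.02, 532, [0.7802, 0.0099, 0.082], 'mid', [0.777, 0.018], 'fit', [0.7778, 0.0182, 0.0169])
s1 cup top 0.061 (0.02, 273, [0.3637, -0.0085, 0.0416], 'mid', [0.363, -0.008], 'fit', [0.3637, -0.0088, 0.0264])
s1 mug top 0.095 (0.02, 1212, [0.42, -0.4117, 0.06], 'mid', [0.416, -0.402], 'fit', [0.42, -0.4075, 0.0386])
d1 crock top 0.104 (0.09, 171, [0.5083, 0.164, 0.0961], 'mid', [0.508, 0.167], 'fit', [0.5091, 0.1656, 0.0467])
d1 mister top 0.161 (0.015, 436, 
[... 226 characters left out ...]
, 'mid', [0.548, -0.23], 'fit', [0.5459, -0.2311, 0.0449]) (0.06, 94, [0.5445, -0.2324, 0.0666], 'mid', [0.547, -0.229], 'fit', [0.5467, -0.2292, 0.0176]) (0.095, 25, [0.5457, -0.2302, 0.1017], 'mid', [0.547, -0.229], 'fit', [0.5463, -0.2292, 0.0065])
d1 mill top 0.140 (0.02, 336, [0.7669, 0.0114, 0.0813], 'mid', [0.772, 0.018], 'fit', [0.7717, 0.0176, 0.0164])
d1 cup top 0.057 (0.02, 257, [0.3612, -0.0081, 0.0401], 'mid', [0.361, -0.009], 'fit', [0.361, -0.0093, 0.0264])
d1 mug top 0.094 (0.02, 888, [0.411, -0.4151, 0.0599], 'mid', [0.411, -0.406], 'fit', [0.4114, -0.4142, 0.0363])
d1 jar top 0.103 (0.02, 360, [0.4739, 0.4744, 0.0682], 'mid', [0.478, 0.487], 'fit', [0.4776, 0.4856, 0.0268])
```

```bash
python3 -m inch '[{"x":-1,"y":0.24},{"x":-1,"y":0.24},{"x":-1,"y":0.24},{"x":-1,"y":0.24},{"x":-1,"y":0.24}]' -1 20; python3 -m inch '[{"x":-0.9,"y":0.24},{"x":-0.8,"y":0.2},{"x":0,"y":0}]'
python3 - <<'E'
from h import *
snap('wrist','w1'); print(r.camera_info('wrist'))
im,W=cloud('w1')
P=W.reshape(-1,3);P=P[np.isfinite(P[:,2])]
Q=P[(abs(P[:,2]-.158)<.006)&(np.hypot(P[:,0]-.616,P[:,1]-.24)<.05)];print(len(Q),Q.mean(0) if len(Q) else 0)
E
```

```text
{'mtx': array([[314.9639382 ,   0.        , 318.6010748 ],
       [  0.        , 314.9639382 , 203.77963005],
       [  0.        ,   0.        ,   1.        ]]), 'pose': array([[-9.99997815e-01,  2.63880282e-04, -2.07389931e-03,
         6.74571686e-01],
       [-3.47777459e-04,  9.57183113e-01,  2.89482931e-01,
        -7.98469494e-02],
       [ 2.06149023e-03,  2.89483019e-01, -9.57180930e-01,
         3.82945123e-01],
       [ 0.00000000e+00,  0.00000000e+00,  0.00000000e+00,
         1.00000000e+00]])}
0 0validation failed for argument at $[0]...
validation failed for argument at $[0]...
```

View pics/w1.png

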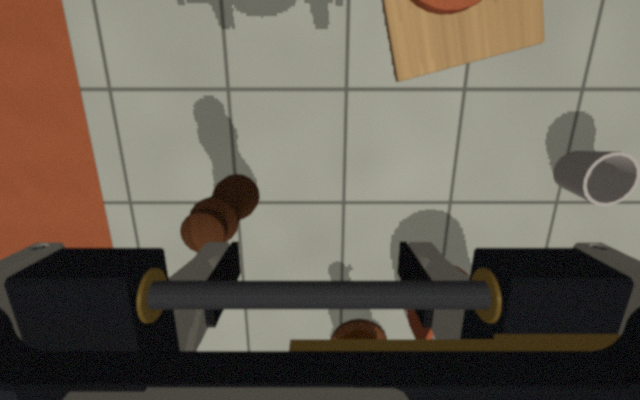

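The move was refused, probably because each row needs all four keys. The wrist view from the start pose shows the mill at about (220,215), the cup at (610,180) and the board at the top right.

```bash
python3 -m inch '[{"x":-1,"y":0.24,"z":0,"yaw":0},{"x":-1,"y":0.24,"z":0,"yaw":0},{"x":-1,"y":0.24,"z":0,"yaw":0},{"x":-1,"y":0.24,"z":0,"yaw":0},{"x":-1,"y":0.24,"z":0,"yaw":0}]' -1 20
```

```text
time_s: 0.57
tcp_pos: [0.6437, 0.1238, 0.2343]
eef_rot: [179.7, -0.1, -90.5]
contact_force: [0.7, -0.9, 1.1]
gripper_width: 0.0595
```

```bash
python3 -m inch '[{"x":-1,"y":0.24,"z":0,"yaw":0},{"x":-1,"y":0.24,"z":0,"yaw":0},{"x":-1,"y":0.24,"z":0,"yaw":0},{"x":-1,"y":0.24,"z":0,"yaw":0},{"x":-0.5,"y":0.1,"z":0,"yaw":0.1}]'; python3 -m inch '[{"x":0,"y":0,"z":0,"yaw":0},{"x":0,"y":0,"z":0,"yaw":0},{"x":0,"y":0,"z":0,"yaw":0}]'
python3 - <<'E'
from h import *
snap('wrist','w2');snap('side','d2');print(r.get_state()['tcp_pos'],r.get_state()['eef_rot'],r.get_state()['gripper_width'])
im,W=cloud('w2')
P=W.reshape(-1,3);P=P[np.isfinite(P[:,2])]
Q=P[(abs(P[:,2]-.158)<.008)&(np.hypot(P[:,0]-.616,P[:,1]-.24)<.05)];print(len(Q),Q.mean(0) if len(Q) else 0)
Q=P[(abs(P[:,2]-.1)<.007)&(np.hypot(P[:,0]-.511,P[:,1]-.166)<.06)];print(len(Q),circ(Q[:,0],Q[:,1]),Q.mean(0))
a=cv2.imread('pics/w2.png');b=cv2.imread('pics/d2.png')[90:250,220:380]
cv2.imwrite('pics/c2.png',np.hstack([cv2.resize(a,(480,300)),cv2.resize(b,(300,300))]))
E
```

```text
time_s: 0.98
tcp_pos: [0.6148, 0.2434, 0.2326]
eef_rot: [179.5, -0.2, -90.8]
contact_force: [0.5, -0.5, -0.2]
gripper_width: 0.0262
time_s: 1.23
tcp_pos: [0.6135, 0.2465, 0.2313]
eef_rot: [179.5, -0.2, -90.6]
contact_force: [-0.6, -0.3, 0.2]
gripper_width: 0.0067
[0.61366192 0.24592508 0.23141596] [179.45628924  -0.20321539 -90.63673964] 0.001601072491608468
984 [0.61494278 0.24670812 0.15600334]
3253 (np.float64(0.5106202967609238), np.float64(0.1681357043756357), np.float64(0.046134505690710086)) [0.50851393 0.16491488 0.09825949]
```

View pics/c2.png

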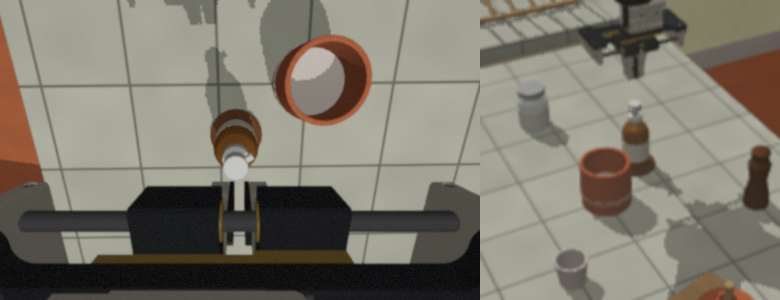

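Wrist view: the cap sits at about (313,220) full scale, right under the closed fingertips. Side view agrees. Descending.

```bash
python3 -m inch '[{"x":0,"y":0,"z":0.9,"yaw":0},{"x":0,"y":0,"z":0.8,"yaw":0},{"x":0,"y":0,"z":0.5,"yaw":0},{"x":0,"y":0,"z":0.1,"yaw":0}]'; python3 -m inch '[{"x":0,"y":0,"z":0.2,"yaw":0},{"x":0,"y":0,"z":0.2,"yaw":0}]'
```

```text
time_s: 1.67
tcp_pos: [0.6154, 0.2423, 0.1746]
eef_rot: [179.7, -0.1, -90.9]
contact_force: [-0.1, -0.0, -1.1]
gripper_width: 0.0004
time_s: 1.83
tcp_pos: [0.6163, 0.241, 0.1651]
eef_rot: [179.8, -0.0, -91.0]
contact_force: [-1.7, 0.7, 3.4]
gripper_width: 0.0006
```

```bash
python3 -m inch '[{"x":0,"y":0,"z":0.15,"yaw":0},{"x":0,"y":0,"z":0.12,"yaw":0}]'; python3 -m inch '[{"x":0,"y":0,"z":0.06,"yaw":0},{"x":0,"y":0,"z":0.06,"yaw":0}]'
```

```text
time_s: 2.0
tcp_pos: [0.6168, 0.2409, 0.1609]
eef_rot: [179.9, 0.0, -91.0]
contact_force: [-14.1, -0.0, 27.0]
gripper_width: 0.0005
time_s: 2.17
tcp_pos: [0.6168, 0.2409, 0.1614]
eef_rot: [180.0, 0.1, -90.9]
contact_force: [-3.6, -0.2, 6.6]
gripper_width: 0.0003
```

Bottomed out (27 N, TCP 0.161). Releasing and heading for the lids.

```bash
python3 -m inch '[{"x":0,"y":0,"z":-0.8,"yaw":0},{"x":0,"y":0,"z":-1,"yaw":0},{"x":0,"y":0,"z":-1,"yaw":0},{"x":0.3,"y":0,"z":-0.3,"yaw":0},{"x":1,"y":0.15,"z":0,"yaw":0}]'
for i in 1 2 3; do python3 -m inch '[{"x":1,"y":0.15,"z":0,"yaw":0},{"x":1,"y":0.15,"z":0,"yaw":0},{"x":1,"y":0.15,"z":0,"yaw":0},{"x":1,"y":0.15,"z":0,"yaw":0},{"x":1,"y":0.15,"z":0,"yaw":0}]' 0.3 20; done
```

```text
time_s: 2.58
tcp_pos: [0.6141, 0.2103, 0.2432]
eef_rot: [-179.8, 0.1, -90.8]
contact_force: [0.4, -0.7, -0.5]
gripper_width: 0.0005
time_s: 3.0
tcp_pos: [0.594, 0.0814, 0.2454]
eef_rot: [-179.5, 0.3, -90.6]
contact_force: [0.7, -0.6, 1.0]
gripper_width: 0.0284
time_s: 3.42
tcp_pos: [0.5724, -0.0506, 0.246]
eef_rot: [-179.2, 0.3, -90.6]
contact_force: [0.1, 0.2, 0.8]
gripper_width: 0.056
time_s: 3.83
tcp_pos: [0.5505, -0.1829, 0.2465]
eef_rot: [-179.0, 0.3, -90.6]
contact_force: [0.5, 0.3, 0.0]
gripper_width: 0.0572
```

```bash
python3 -m inch '[{"x":0.9,"y":0.1,"z":0,"yaw":0.15},{"x":0.5,"y":0,"z":0,"yaw":0},{"x":0,"y":0,"z":0,"yaw":0},{"x":0,"y":0,"z":0,"yaw":0}]'
python3 - <<'E'
from h import *
snap('wrist','w3');print(r.get_state()['tcp_pos'],r.get_state()['eef_rot'],r.get_state()['gripper_width'])
im,W=cloud('w3')
P=W.reshape(-1,3);P=P[np.isfinite(P[:,2])]
for z,R in((.105,.02),(.069,.04),(.039,.08)):
    Q=P[(abs(P[:,2]-z)<.005)&(np.hypot(P[:,0]-.548,P[:,1]+.229)<R)];print(z,len(Q),Q.mean(0),(Q.max(0)+Q.min(0))/2,circ(Q[:,0],Q[:,1]))
E
```

```text
time_s: 4.17
tcp_pos: [0.5454, -0.2253, 0.2468]
eef_rot: [-178.9, 0.2, -91.5]
contact_force: [0.2, 0.1, 0.1]
gripper_width: 0.057
[ 0.54545004 -0.22497109  0.24680506] [-178.88737551    0.23881821  -91.49308455] 0.05668504587910024
0.105 208 [ 0.54727929 -0.22876015  0.10338985] [ 0.54723867 -0.22838575  0.10286799] (np.float64(0.5472646841919813), np.float64(-0.2285780941053666), np.float64(0.005547026329359451))
0.069 683 [ 0.54711818 -0.23050315  0.06739105] [ 0.54733876 -0.22886955  0.06890706] (np.float64(0.5473696803576195), np.float64(-0.22842128270951348), np.float64(0.018342145498483724))
0.039 6111 [ 0.54695709 -0.23223264  0.03771683] [ 0.54730358 -0.22851989  0.03900395] (np.float64(0.5473277277814337), np.float64(-0.22835145160994189), np.float64(0.04332293087644262))
```

View pics/w3.png

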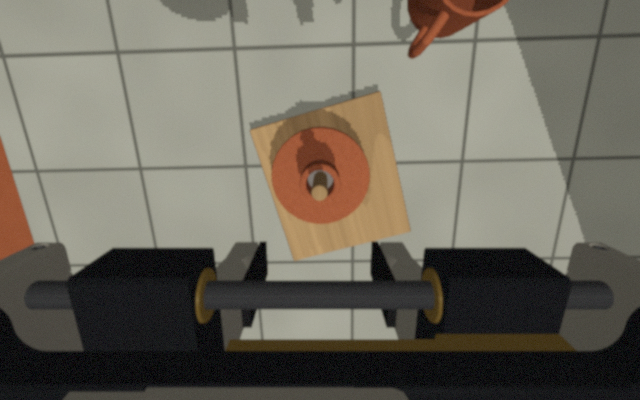

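The wrist view shows the stem top at (319,193), with stem, collar and plate fits all agreeing on (0.5473,-0.2285). Descending with the jaws half open.

```bash
python3 -m inch '[{"x":0.1,"y":0,"z":1,"yaw":0},{"x":0.05,"y":0,"z":1,"yaw":0},{"x":0,"y":0,"z":1,"yaw":0},{"x":0,"y":0,"z":0.9,"yaw":0},{"x":0,"y":0,"z":0,"yaw":0}]'; python3 -m inch '[{"x":0,"y":0,"z":0.8,"yaw":0},{"x":0,"y":0,"z":0.3,"yaw":0},{"x":0,"y":0,"z":0,"yaw":0}]'
```

```text
time_s: 4.63
tcp_pos: [0.5501, -0.2255, 0.1494]
eef_rot: [-178.4, 0.2, -91.3]
contact_force: [-0.9, -0.3, -1.3]
gripper_width: 0.0571
time_s: 4.88
tcp_pos: [0.5523, -0.2236, 0.1233]
eef_rot: [-178.3, 0.1, -91.1]
contact_force: [-0.3, -0.7, 0.3]
gripper_width: 0.057
```

```bash
python3 -m inch '[{"x":0.2,"y":0.24,"z":0.2,"yaw":0},{"x":0.1,"y":0.1,"z":0.5,"yaw":0},{"x":0.05,"y":0.05,"z":0.4,"yaw":0},{"x":0,"y":0,"z":0.2,"yaw":0},{"x":0,"y":0,"z":0,"yaw":0}]'
```

```text
time_s: 5.3
tcp_pos: [0.5457, -0.2327, 0.0948]
eef_rot: [-177.9, 0.0, -90.9]
contact_force: [0.8, 0.5, 0.4]
gripper_width: 0.0573
```

```bash
python3 -m inch '[{"x":-0.15,"y":-0.04,"z":0.25,"yaw":0},{"x":0,"y":0,"z":0.1,"yaw":0}]'
python3 - <<'E'
from h import *
snap('wrist','w4');print(r.get_state()['tcp_pos'])
E
```

```text
time_s: 5.47
tcp_pos: [0.548, -0.2292, 0.0871]
eef_rot: [-177.8, 0.0, -90.9]
contact_force: [0.7, 0.1, -0.3]
gripper_width: 0.057
[ 0.54803953 -0.22934301  0.08699821]
```

View pics/w4.png

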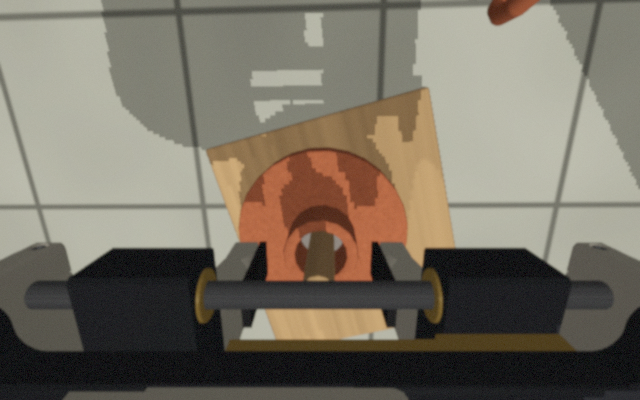

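The stem (319,260) stands centred between the pads. Gripping.

```bash
python3 -m inch '[{"x":0,"y":0,"z":0,"yaw":0},{"x":0,"y":0,"z":0,"yaw":0},{"x":0,"y":0,"z":0,"yaw":0},{"x":0,"y":0,"z":0,"yaw":0},{"x":0,"y":0,"z":0,"yaw":0}]' -1 40; python3 -m inch '[{"x":0,"y":0,"z":0,"yaw":0},{"x":0,"y":0,"z":0,"yaw":0},{"x":0,"y":0,"z":0,"yaw":0}]'
```

```text
time_s: 5.93
tcp_pos: [0.5488, -0.2291, 0.0878]
eef_rot: [-177.7, -0.0, -90.9]
contact_force: [0.4, 0.1, 0.0]
gripper_width: 0.029
time_s: 6.18
tcp_pos: [0.5483, -0.2292, 0.0881]
eef_rot: [-177.8, -0.0, -90.9]
contact_force: [-1.5, 0.4, 1.4]
gripper_width: 0.0154
```

Gripped at 15.4 mm; lift gently.

```bash
python3 -m inch '[{"x":0,"y":0,"z":0,"yaw":0},{"x":0,"y":0,"z":-0.2,"yaw":0},{"x":0,"y":0,"z":-0.4,"yaw":0},{"x":0,"y":0,"z":-0.6,"yaw":0},{"x":0,"y":0,"z":-0.6,"yaw":0}]'; python3 -m inch '[{"x":0,"y":0,"z":-0.7,"yaw":0},{"x":0,"y":0,"z":-0.7,"yaw":0},{"x":0,"y":0,"z":-0.7,"yaw":0},{"x":0,"y":0,"z":-0.7,"yaw":0},{"x":0,"y":0,"z":-0.7,"yaw":0}]'
```

```text
time_s: 6.6
tcp_pos: [0.5424, -0.2282, 0.1302]
eef_rot: [-178.4, 0.1, -91.0]
contact_force: [0.5, -0.3, -4.5]
gripper_width: 0.015
time_s: 7.02
tcp_pos: [0.537, -0.2274, 0.2217]
eef_rot: [-178.7, 0.3, -91.0]
contact_force: [-0.6, -0.3, -4.1]
gripper_width: 0.0151
```

```bash
for i in 1 2 3 4; do python3 -m inch '[{"x":-0.7,"y":0.05,"z":-0.05,"yaw":0},{"x":-0.7,"y":0.05,"z":0,"yaw":0},{"x":-0.7,"y":0.05,"z":0,"yaw":0},{"x":-0.7,"y":0.05,"z":0,"yaw":0},{"x":-0.7,"y":0.05,"z":0,"yaw":0}]'; done
```

```text
time_s: 7.43
tcp_pos: [0.5325, -0.1398, 0.2307]
eef_rot: [-178.3, 0.3, -91.3]
contact_force: [0.3, 1.3, -4.9]
gripper_width: 0.0151
time_s: 7.85
tcp_pos: [0.5251, -0.0476, 0.2341]
eef_rot: [-178.3, 0.4, -91.4]
contact_force: [0.7, 0.4, -5.3]
gripper_width: 0.015
time_s: 8.27
tcp_pos: [0.5178, 0.0444, 0.2377]
eef_rot: [-178.4, 0.5, -91.5]
contact_force: [0.3, 0.3, -5.1]
gripper_width: 0.0153
time_s: 8.68
tcp_pos: [0.5104, 0.136, 0.2414]
eef_rot: [-178.5, 0.6, -91.5]
contact_force: [0.1, -0.5, -4.6]
gripper_width: 0.015
```

```bash
python3 -m inch '[{"x":-0.7,"y":0,"z":0,"yaw":0.1},{"x":-0.4,"y":0,"z":0,"yaw":0.1},{"x":0,"y":0,"z":0,"yaw":0},{"x":0,"y":0,"z":0,"yaw":0},{"x":0,"y":0,"z":0,"yaw":0}]'
python3 - <<'E'
from h import *
for n in('wrist','side','scene'): snap(n,n+'5')
s=r.get_state();t=s['tcp_pos'];print(t,s['eef_rot'])
for n in('wrist','side','scene'):
    im,W=cloud(n+'5');P=W.reshape(-1,3);P=P[np.isfinite(P[:,2])]
    z0=t[2]-.076
    Q=P[(np.hypot(P[:,0]-t[0],P[:,1]-t[1])<.075)]
    A=Q[abs(Q[:,2]-(z0+.027))<.006]
    if len(A)>30:
        c=np.linalg.lstsq(np.c_[A[:,:2]-A[:,:2].mean(0),np.ones(len(A))],A[:,2],rcond=None)[0]
        print(n,'plate',len(A),A.mean(0).round(4),'slope',c[:2].round(3),'mid',((A.max(0)+A.min(0))/2).round(4),np.round(circ(A[:,0],A[:,1]),4))
    B=Q[abs(Q[:,2]-.1)<.005]
    if len(B)>10: print(n,'rim',len(B),np.round(circ(B[:,0],B[:,1]),4))
a=cv2.imread('pics/side5.png')[80:240,200:400];b=cv2.imread('pics/scene5.png')[90:250,240:440]
w=cv2.imread('pics/wrist5.png')
cv2.imwrite('pics/c5.png',np.vstack([np.hstack([cv2.resize(x,(400,320)) for x in (a,b)]),cv2.resize(w,(448,280))[:, :].repeat(1,0) if 0 else np.hstack([cv2.resize(w,(448,280)),np.zeros((280,352,3),np.uint8)])]))
E
```

```text
time_s: 9.1
tcp_pos: [0.5093, 0.1671, 0.2427]
eef_rot: [-178.6, 0.7, -92.2]
contact_force: [0.3, -0.8, -5.5]
gripper_width: 0.0156
[0.50943031 0.1667352  0.24269221] [-178.6062874     0.6909332   -92.25047538]
wrist plate 12184 [0.508  0.142  0.1925] slope [0.01  0.009] mid [0.5089 0.1436 0.1937] [0.5086 0.1555 0.0383]
side plate 382 [0.5043 0.1516 0.1922] slope [0.012 0.007] mid [0.509  0.1625 0.1935] [0.5087 0.162  0.0434]
side rim 109 [0.5093 0.1667 0.0465]
scene plate 405 [0.5179 0.1495 0.1941] slope [0.001 0.024] mid [0.5126 0.1628 0.1935] [0.5127 0.1604 0.0436]
scene rim 159 [0.512  0.1659 0.0465]
```

View pics/c5.png

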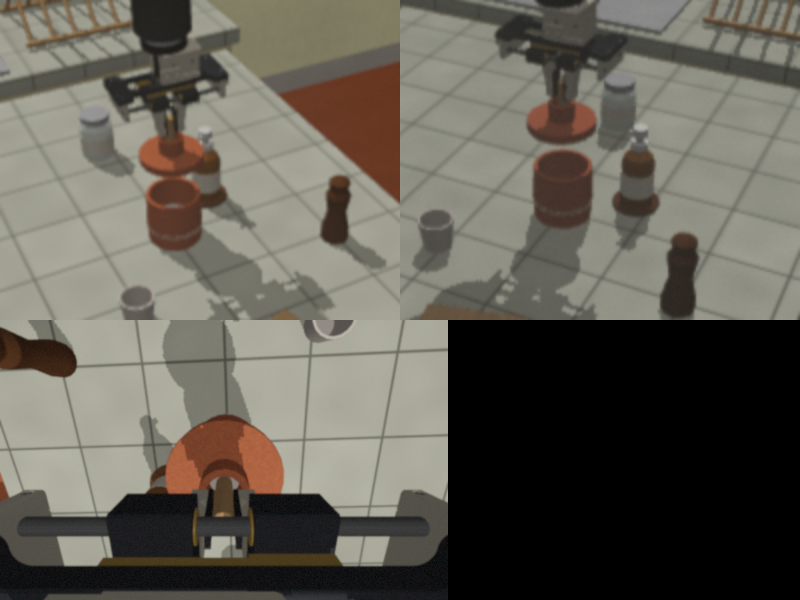

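The pictures show the pair hanging level above the crock, centred to within a few mm. Tilt is about 0.7°. Lowering in stages.

```bash
python3 -m inch '[{"x":0,"y":0,"z":0.4,"yaw":0},{"x":0,"y":0,"z":0.5,"yaw":0},{"x":0,"y":0,"z":0.5,"yaw":0},{"x":0,"y":0,"z":0.3,"yaw":0},{"x":0,"y":0,"z":0.1,"yaw":0}]'
```

```text
time_s: 9.67
tcp_pos: [0.5111, 0.165, 0.1951]
eef_rot: [-178.5, 0.8, -92.4]
contact_force: [-0.8, 0.8, -3.5]
gripper_width: 0.0153
```

```bash
python3 -m inch '[{"x":-0.05,"y":0.06,"z":0.15,"yaw":0},{"x":-0.03,"y":0.03,"z":0.2,"yaw":0},{"x":0,"y":0.02,"z":0.1,"yaw":0}]'; python3 -m inch '[{"x":0,"y":0.02,"z":0.15,"yaw":0},{"x":0,"y":0,"z":0.15,"yaw":0},{"x":0,"y":0,"z":0.1,"yaw":0}]'
```

```text
time_s: 9.92
tcp_pos: [0.5086, 0.1666, 0.1824]
eef_rot: [-178.5, 0.7, -92.5]
contact_force: [0.4, 1.2, -4.6]
gripper_width: 0.015
time_s: 10.17
tcp_pos: [0.5086, 0.1672, 0.1721]
eef_rot: [-178.5, 0.8, -92.5]
contact_force: [-0.7, -0.2, -4.0]
gripper_width: 0.0155
```

```bash
python3 -m inch '[{"x":0,"y":-0.06,"z":0.12,"yaw":0},{"x":0,"y":-0.02,"z":0.12,"yaw":0}]'; python3 -m inch '[{"x":0,"y":0,"z":0.12,"yaw":0},{"x":0,"y":0,"z":0.1,"yaw":0}]'
```

```text
time_s: 10.33
tcp_pos: [0.5111, 0.1675, 0.166]
eef_rot: [-178.4, 0.8, -92.4]
contact_force: [0.0, -0.3, -4.4]
gripper_width: 0.0148
time_s: 10.5
tcp_pos: [0.5125, 0.1682, 0.1615]
eef_rot: [-178.3, 0.9, -92.4]
contact_force: [-16.0, -0.4, 32.3]
gripper_width: 0.0149
```

Firm vertical contact at TCP z 0.1615, where home is expected (0.162). Relax, then check before releasing.

```bash
python3 -m inch '[{"x":0,"y":0,"z":-0.03,"yaw":0},{"x":0,"y":0,"z":0,"yaw":0}]'
python3 - <<'E'
from h import *
for n in('side','scene'): snap(n,n+'6')
s=r.get_state();t=s['tcp_pos'];print(t,s['eef_rot'],s['contact_force'])
for n in('side','scene'):
    im,W=cloud(n+'6');P=W.reshape(-1,3);P=P[np.isfinite(P[:,2])]
    Q=P[(np.hypot(P[:,0]-t[0],P[:,1]-t[1])<.075)]
    A=Q[(Q[:,2]>.106)&(Q[:,2]<.118)]
    c=np.linalg.lstsq(np.c_[A[:,:2]-A[:,:2].mean(0),np.ones(len(A))],A[:,2],rcond=None)[0]
    print(n,len(A),A.mean(0).round(4),c.round(3),np.round(circ(A[:,0],A[:,1]),4))
a=cv2.imread('pics/side6.png')[120:220,230:350];b=cv2.imread('pics/scene6.png')[120:220,270:390]
cv2.imwrite('pics/c6.png',np.hstack([cv2.resize(x,(400,333),interpolation=2) for x in (a,b)]))
E
```

```text
time_s: 10.67
tcp_pos: [0.5118, 0.1678, 0.1622]
eef_rot: [-178.4, 0.8, -92.4]
contact_force: [-0.9, 0.8, -2.5]
gripper_width: 0.0155
[0.51184172 0.16781756 0.1621839 ] [-178.37589648    0.80987087  -92.40300752] [-2.49275765 -0.10167208 -1.53138978]
side 375 [0.5056 0.1517 0.1126] [-0.001  0.041  0.113] [0.5104 0.1622 0.0436]
scene 389 [0.5214 0.1485 0.1142] [-0.024  0.044  0.114] [0.5152 0.1603 0.0434]
```

View pics/c6.png

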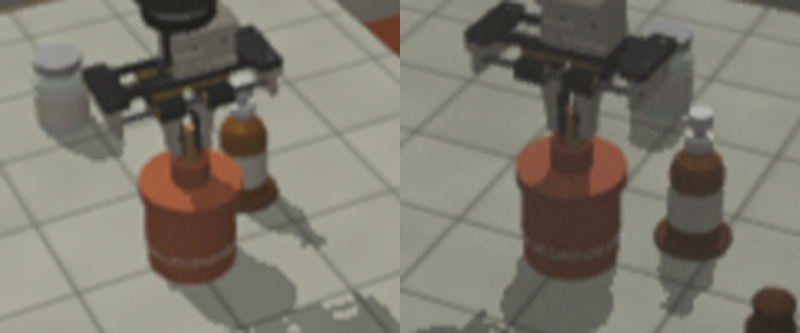

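The lids look seated and level, with the plate top at 0.113 as it should be. Letting go.

```bash
python3 -m inch '[{"x":0,"y":0,"z":0,"yaw":0},{"x":0,"y":0,"z":0,"yaw":0},{"x":0,"y":0,"z":0,"yaw":0},{"x":0,"y":0,"z":0,"yaw":0},{"x":0,"y":0,"z":0,"yaw":0}]' 0.5 25; python3 -m inch '[{"x":0,"y":0,"z":0,"yaw":0},{"x":0,"y":0,"z":0,"yaw":0},{"x":0,"y":0,"z":0,"yaw":0},{"x":0,"y":0,"z":0,"yaw":0}]'
python3 - <<'E'
from h import *
snap('wrist','w7');snap('scene','scene7');snap('side','side7')
s=r.get_state();print(s['tcp_pos'],s['eef_rot'],s['gripper_width'])
for n in('w7','scene7','side7'):
    im,W=cloud(n);P=W.reshape(-1,3);P=P[np.isfinite(P[:,2])]
    Q=P[(np.hypot(P[:,0]-.511,P[:,1]-.167)<.07)]
    for lo,hi,R in((.106,.118,.07),(.136,.147,.03),(.155,.185,.02)):
        A=Q[(Q[:,2]>lo)&(Q[:,2]<hi)&(np.hypot(Q[:,0]-.511,Q[:,1]-.167)<R)]
        if len(A)>5: print(n,lo,len(A),A.mean(0).round(4),A[:,2].max().round(4),np.round(circ(A[:,0],A[:,1]),4))
E
```

```text
time_s: 11.18
tcp_pos: [0.5147, 0.1691, 0.1641]
eef_rot: [-178.0, 1.0, -92.3]
contact_force: [-0.1, -0.4, 0.5]
gripper_width: 0.0429
time_s: 11.52
tcp_pos: [0.5153, 0.1695, 0.1647]
eef_rot: [-178.0, 1.0, -92.3]
contact_force: [0.1, -0.0, -0.9]
gripper_width: 0.0643
[0.51524997 0.1694076  0.16465588] [-177.95931757    1.01249802  -92.32354262] 0.06551759734024913
w7 0.106 14470 [0.5116 0.1505 0.1128] 0.118 [0.5119 0.1607 0.0409]
w7 0.136 2310 [0.5113 0.1593 0.1424] 0.1469 [0.5117 0.1621 0.0176]
w7 0.155 873 [0.5115 0.1638 0.1699] 0.1789 [0.5117 0.1675 0.0059]
scene7 0.106 386 [0.5195 0.1483 0.1138] 0.1179 [0.5145 0.1602 0.0432]
scene7 0.136 76 [0.5161 0.1591 0.1419] 0.1468 [0.5151 0.1605 0.017 ]
scene7 0.155 39 [0.516  0.165  0.1704] 0.1815 [0.5153 0.1664 0.0066]
side7 0.106 366 [0.5062 0.1509 0.1126] 0.118 [0.5107 0.1613 0.0432]
side7 0.136 64 [0.5104 0.1591 0.1413] 0.1466 [0.5112 0.1603 0.0172]
side7 0.155 29 [0.5107 0.1649 0.169 ] 0.1791 [0.5123 0.1683 0.0077]
```

View pics/w7.png

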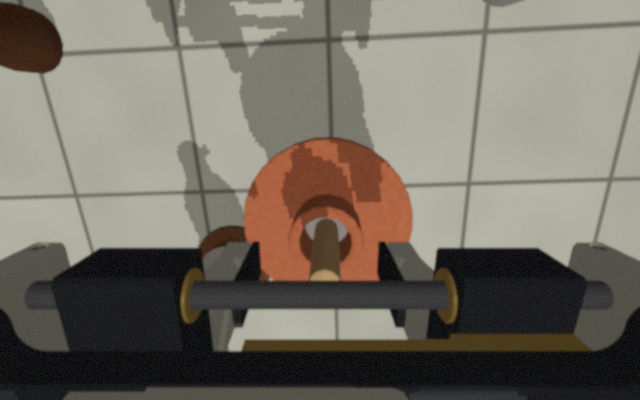

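Stem top reads 0.179 at (0.512,0.167), so the inner lid is home. The collar is centred at about (0.5115,0.162), nudged 4-5 mm towards -y. Recentring the jaws over the collar.

```bash
python3 -m inch '[{"x":0.15,"y":0.1,"z":0,"yaw":0},{"x":0.12,"y":0.08,"z":0.1,"yaw":0},{"x":0,"y":0,"z":0.1,"yaw":0}]'
```

```text
time_s: 11.92
tcp_pos: [0.5104, 0.1625, 0.1593]
eef_rot: [-177.9, 1.0, -92.3]
contact_force: [0.4, 0.4, 0.6]
gripper_width: 0.066
```

```bash
python3 -m inch '[{"x":0,"y":-0.02,"z":0.2,"yaw":0},{"x":0,"y":0,"z":0.2,"yaw":0},{"x":0,"y":0,"z":0.1,"yaw":0}]'
```

```text
time_s: 12.17
tcp_pos: [0.5111, 0.1623, 0.1457]
eef_rot: [-177.9, 1.1, -92.3]
contact_force: [0.0, -0.4, -0.0]
gripper_width: 0.0656
```

```bash
python3 -m inch '[{"x":0,"y":0,"z":0,"yaw":0},{"x":0,"y":0,"z":0,"yaw":0},{"x":0,"y":0,"z":0,"yaw":0},{"x":0,"y":0,"z":0,"yaw":0}]' -1 25; python3 -m inch '[{"x":0,"y":0,"z":0,"yaw":0},{"x":0,"y":0,"z":0,"yaw":0},{"x":0,"y":0,"z":0,"yaw":0}]'
python3 - <<'E'
from h import *
snap('side','side8');snap('scene','scene8')
print(r.get_state()['tcp_pos'],r.get_state()['gripper_width'],r.get_state()['contact_force'])
a=cv2.imread('pics/side8.png')[120:220,230:350];b=cv2.imread('pics/scene8.png')[120:220,270:390]
cv2.imwrite('pics/c8.png',np.hstack([cv2.resize(x,(400,333),interpolation=2) for x in (a,b)]))
E
```

```text
time_s: 12.5
tcp_pos: [0.5108, 0.1621, 0.1441]
eef_rot: [-178.0, 1.0, -92.3]
contact_force: [0.5, -0.5, 0.8]
gripper_width: 0.045
time_s: 12.75
tcp_pos: [0.5109, 0.1622, 0.1443]
eef_rot: [-178.0, 1.0, -92.3]
contact_force: [-1.0, -0.0, -0.2]
gripper_width: 0.0426
[0.51087084 0.16220809 0.14427066] 0.042826657438458086 [-0.97095525  0.12649674 -0.99112731]
```

View pics/c8.png

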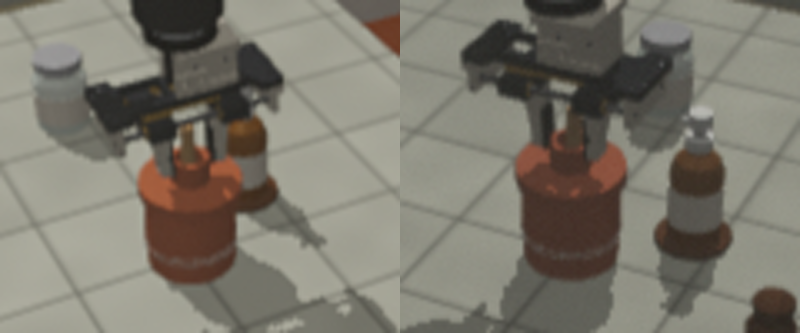

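Gripped at 42.8 mm on the collar, with fingers clear of the stem. Lifting slowly, correcting sideways as it goes.

```bash
python3 -m inch '[{"x":0,"y":-0.01,"z":-0.1,"yaw":0},{"x":-0.02,"y":-0.03,"z":-0.2,"yaw":0},{"x":-0.03,"y":-0.03,"z":-0.2,"yaw":0}]'
```

```text
time_s: 13.1
tcp_pos: [0.5114, 0.1628, 0.1565]
eef_rot: [-178.1, 0.9, -92.4]
contact_force: [-0.0, 0.2, -1.1]
gripper_width: 0.0424
```

```bash
python3 -m inch '[{"x":-0.04,"y":-0.02,"z":-0.3,"yaw":0},{"x":-0.04,"y":-0.02,"z":-0.3,"yaw":0},{"x":-0.02,"y":-0.02,"z":-0.3,"yaw":0}]'
python3 - <<'E'
from h import *
for n in('side','scene'): snap(n,n+'9')
s=r.get_state();t=s['tcp_pos'];print(t,s['contact_force'])
d=t[2]-.144
for n in('side9','scene9'):
    im,W=cloud(n);P=W.reshape(-1,3);P=P[np.isfinite(P[:,2])]
    Q=P[(np.hypot(P[:,0]-.511,P[:,1]-.165)<.07)]
    A=Q[(Q[:,2]>.136+d)&(Q[:,2]<.147+d)&(np.hypot(Q[:,0]-.511,Q[:,1]-.165)<.028)]
    print(n,len(A),A.mean(0).round(4),np.round(circ(A[:,0],A[:,1]),4))
E
```

```text
time_s: 13.35
tcp_pos: [0.5121, 0.1649, 0.1811]
eef_rot: [-178.2, 0.9, -92.4]
contact_force: [0.1, -0.5, -1.7]
gripper_width: 0.0422
[0.51306014 0.16536192 0.18218526] [-0.71689637  0.70838941 -1.76029621]
side9 68 [0.515  0.1629 0.1785] [0.5128 0.1622 0.0181]
scene9 85 [0.511  0.1631 0.1799] [0.5121 0.1633 0.0182]
```

```bash
python3 -m inch '[{"x":-0.03,"y":-0.02,"z":-0.4,"yaw":0},{"x":-0.01,"y":-0.03,"z":-0.4,"yaw":0},{"x":-0.01,"y":-0.03,"z":-0.4,"yaw":0}]'; python3 -m inch '[{"x":-0.01,"y":-0.03,"z":-0.4,"yaw":0},{"x":-0.01,"y":-0.03,"z":-0.4,"yaw":0},{"x":-0.01,"y":-0.03,"z":-0.4,"yaw":0}]'
```

```text
time_s: 13.7
tcp_pos: [0.5127, 0.1654, 0.2127]
eef_rot: [-178.2, 0.9, -92.4]
contact_force: [-0.5, 0.1, -1.4]
gripper_width: 0.0425
time_s: 13.95
tcp_pos: [0.514, 0.1655, 0.2464]
eef_rot: [-178.2, 0.9, -92.4]
contact_force: [-0.3, -0.7, -1.4]
gripper_width: 0.0428
```

```bash
python3 -m inch '[{"x":0,"y":0,"z":-0.4,"yaw":0},{"x":0,"y":0,"z":-0.3,"yaw":0},{"x":0,"y":0,"z":-0.1,"yaw":0},{"x":0,"y":0,"z":0,"yaw":0},{"x":0,"y":0,"z":0,"yaw":0}]'; python3 -m inch '[{"x":0,"y":0,"z":0,"yaw":0},{"x":0,"y":0,"z":0,"yaw":0},{"x":0,"y":0,"z":0,"yaw":0}]'
python3 - <<'E'
from h import *
for n in('side','scene'): snap(n,n+'10')
s=r.get_state();print(s['tcp_pos'],s['contact_force'],s['gripper_width'],abs(s['qd']).max())
for n in('side10','scene10'):
    im,W=cloud(n);P=W.reshape(-1,3);P=P[np.isfinite(P[:,2])]
    R=np.hypot(P[:,0]-.512,P[:,1]-.166)
    for nm,m in(('flange',(P[:,2]>.1)&(P[:,2]<.114)&(R<.055)),('stem',(P[:,2]>.13)&(P[:,2]<.185)&(R<.02)),('plate',(P[:,2]>.23)&(P[:,2]<.25)&(R<.06))):
        A=P[m]
        if len(A)>5: print(n,nm,len(A),A.mean(0).round(4),A[:,2].max().round(3),np.round(circ(A[:,0],A[:,1]),4))
a=cv2.imread('pics/side10.png')[90:220,230:350];b=cv2.imread('pics/scene10.png')[90:220,270:390]
cv2.imwrite('pics/c10.png',np.hstack([cv2.resize(x,(400,433),interpolation=2) for x in (a,b)]))
E
```

```text
time_s: 14.37
tcp_pos: [0.5141, 0.1656, 0.2723]
eef_rot: [-178.0, 1.0, -92.3]
contact_force: [-0.1, -0.1, -1.5]
gripper_width: 0.0428
time_s: 14.62
tcp_pos: [0.5135, 0.1653, 0.271]
eef_rot: [-178.1, 1.0, -92.4]
contact_force: [0.1, 0.4, -0.1]
gripper_width: 0.0424
[0.51347242 0.16529938 0.27096329] [-0.53757055  0.38279515 -2.3446745 ] 0.04234352294492551 0.28887132922050063
side10 flange 335 [0.5089 0.1618 0.106 ] 0.112 [0.5106 0.1658 0.0359]
side10 stem 56 [0.5107 0.165  0.1548] 0.179 [0.5118 0.1671 0.0064]
side10 plate 390 [0.5056 0.1489 0.2391] 0.25 [0.5106 0.1615 0.0415]
scene10 flange 379 [0.5171 0.1599 0.1078] 0.114 [0.5151 0.1645 0.0362]
scene10 stem 74 [0.5164 0.1646 0.1572] 0.181 [0.5142 0.1678 0.0071]
scene10 plate 439 [0.5225 0.149  0.2404] 0.25 [0.5175 0.1618 0.0421]
```

View pics/c10.png

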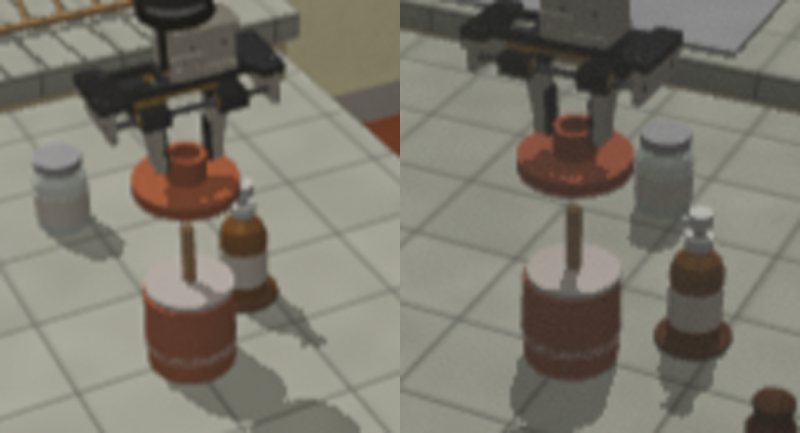

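The outer lid is held level and clear of the stem, and the inner lid is home.

```bash
python3 -c "
from plant import r
print(r.close_job()); s=r.get_state(); print(s['time_s'],s['tcp_pos'],s['gripper_width'])"
```

```text
the job is handed in; nothing more can be done
None
the job is handed in; nothing more can be done
```

The job is done and handed in at about 14.7 s of robot time. It gave no verdict, so success rests on my own checks.

**What I did:**
- **Spray:** I pressed the mister's cap until it bottomed out, with the force jumping to 27 N at the expected height, then backed off and let it come up.
- **Lids onto the crock:** I carried the nested pair by the stem and lowered it until the flange met the rim. There was a brief push of about 36 N against the rim; I relaxed it and then let go.
- **Outer lid:** I gripped the collar and lifted the outer lid alone by about 127 mm. It is still held there.

**Last checks:**
- **Inner lid:** The stem top read 0.179–0.181 m, against 0.179 m expected. The flange top read about 0.107 m, against 0.108 m. The stem was within about 2 mm of the crock's axis in the better-agreeing views.
- **Outer lid:** The plate was at about 0.24 m, over the crock. The grip held at 42.4 mm, and there was almost no sideways force.
- **Bystanders:** The jar and pepper mill looked in place in the last crops. I did not measure any of the bystanders again, and the cup and mug were outside those crops.

**Where readings disagreed or fell short:**
- The side and scene cameras differ by 3–7 mm in x, so I took values between them.
- The tool ended about 2° off vertical because of drift during the moves. That is well inside the 0.2 rad (11°) allowed.
- I never measured the cap's return directly. The last picture shows it up.

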